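# Clamp the pale chair leg with its cam

### The job

Two chair legs lie loose in two clamping fixtures on the upholsterer's bench. Turn the orange knob of the fixture that holds the pale leg clockwise until its off-centre cam presses that leg firmly against the sprung pad, and let go of it. Leave the dark leg lying loose, its cam unturned.

Things in the scene. Friction and masses are not known exactly. Their poses are not given: they have to be found in the camera images.
- pale_cam_grip (a point): Grip point of the orange bar knob of the pale leg's cam, on its upright turning axis, 70 mm above the bench. Bar 52 mm long, 16 wide, from 42 to 86 mm above the bench; the rest of the fixture is under 49 mm. x: level, along the bar to its white-marked end, towards the lobe; z up. Under the bar is the cam: an aluminium disc, radius 24 mm, its centre 14 mm off the axis along x.
- pale_cam (a joint): Turn of that cam, rad, growing clockwise from above to a stop at 1.65. At 0 (starts 0 to 0.25) the lobe points along the leg to its foot, at 1.57 straight at the leg. It begins to press at about 0.5, is firm from 1.0, hardest at 1.57 (12 N, pad sprung in 7 mm). Its friction (0.15 N m) keeps it where it is left. Turning takes up to 0.6 N m: grip with 60 N or more.
- pale_leg_mid (a point): Centre of the square block (130 x 36 x 36 mm) of the pale straw-coloured leg, 30 mm above the bench. x runs along the leg to its tapered round foot with brass tip (110 mm more), z up. The loose 0.2 kg leg lies on a fixed green base, 270 x 156 x 12 mm, between cam (its +y side) and sprung pad (-y side, 0 to 3 mm away), an end stop at its -x end.
- dark_leg_mid (a point): The same point of the dark brown leg, in an identical fixture with an identical orange knob: not to be clamped or shifted. Either fixture may be the left one.
- dark_cam (a joint): turn of the dark leg's cam, rad, as for pale_cam; it starts between 0 and 0.25 and is to be left so.
There are look-alikes about, which are no part of the job. Leave any purple or red look-alike of the part that bears pale_leg_mid alone.

How it is judged (in metres and radians):
At the end, for the whole second after the job is handed in: The pale leg lies flat (within 7 degrees) and at rest, pressed with more than 4 N between its cam and its sprung pad; the dark leg lies within 15 mm of where it was and its cam is turned no further than 0.45 rad (contact force between each of pale_cam, pale_pad and pale_leg above 4 N and angle between pale_leg_mid's own z axis and vertical below 0.12 rad and linear speed of pale_leg below 0.02 m/s and value of joint dark_cam below 0.45 rad and distance of dark_leg_mid from where it was at the start of the episode below 0.015 m); the robot touches nothing.
It fails at once if the dark leg's cam is turned beyond 0.45 rad (value of joint dark_cam above 0.45 rad).
It fails at once if the dark leg is shifted by more than 15 mm (distance of dark_leg_mid from where it was at the start of the episode above 0.015 m).
It also fails if it takes over 32 s, if anything falls off the work surface, if the arm or the gripper's body presses on something with over 40 N, if the wrist force passes 120 N, or if a joint passes its speed limit or range.

### The arm

A 6-joint arm with a two-finger parallel gripper is mounted at the origin on the work surface. World frame = base frame: x ahead of the robot, y to its left, z up, the work surface at z = 0. Lengths are in mm, angles in rad, forces in N, time in s.
With the tool pointing down it reaches from about 350 to 775 mm from the base axis. Payload 7.3 kg.
Tool frame: the origin (TCP) lies at the very end of the fingers, on their centre line; the grasp point (between the pads) lies 19 mm behind it; z points along the fingers, y is the line along which they close (so a half turn about z gives the same grasp; the last joint's range is limited). The gripper opens to 92 mm and grips with 3 to 60 N. Pads are 19 mm wide; open, the fingers measure 130 mm over their backs; the gripper's body (75 mm by 190 mm) begins 47 mm behind the grasp point.
Start: joints at [0.99, 0.342, 1.524, -0, 1.275, -0.146], TCP at [221.134, 476.177, 226.741] pointing down, gripper open.
Joint ranges: [-2.53, 2.53], [-0.77, 2.02], [0.04, 2.7], [-1, 4.14], [0.28, 2.66], [-3.11, 3.11]. Speed limits (rad/s): [2.57, 2.57, 3.14, 3.14, 3.14, 3.14].

### API

Orientations are given as [roll, pitch, yaw] about the fixed x, y, z axes, in that order (R = Rz(yaw) Ry(pitch) Rx(roll)).
In Python, from plant import bot gives the robot as it stands.
- The arm moves only by the tool apply_moves, never from a script. Its argument "motion" is text: rows parted by semicolons, each of 4 numbers parted by spaces: the shift along the tool's x, y, z in m, then the turn about the tool's z in degrees. A call has 1 to 8 rows; each row shifts and turns the commanded pose from where the row before left it, along the tool's axes as they then stand; what a row does not reach is not made up. A row lasts 1/8 s, in which the tool goes at most 62.5 mm and 10.7 degrees, less where a joint would pass 70% of its speed; a pose out of reach is approached as far as the arm can. A call with a gripper value outside its range is refused whole. "fingers" is the opening, from -1 (shut) to 1 (fully open), set as the call begins (left out, the last holds). The fingers move at their own pace and stop on an object; the grip force is fixed at half the most. Time passes only in rows, so rows that do not move let the fingers close. It gives the time, the measured TCP pose, the force, the opening and the grip force at its end, in the units of the state.
- bot.get_obs(): the state, without advancing time (a new reading comes with each control period).
- bot.capture(name): name is "side" or "top" or "wrist"; returns a dict with "img" (420x560x3 uint8, blue, green, red), "range_z" (420x560 float32, mm along the optical axis (not along the pixel's ray), 0 where there is no reading), "fx", "fy", "cx", "cy" (pixels), "world_from_camera" (4x4, takes a point from camera to world coordinates); the wrist camera has in their place "mount" (4x4, takes a point from camera to tool coordinates, whose origin is the TCP and whose axes are the flange's). Camera axes: x right, y down, z forward; pixel columns grow to the right and rows downward; lengths in mm; the calibration is good to about 2 mm. A picture is of the moment at which its call begins: read the wrist's pose just before it.
- bot.close_job(): hands the job in; it is judged then, once.
Trained networks look in a picture, given as the dict that the camera call returned (one of the last four; its "shot" number tells which), for a name from the list of things; names that differ only in an ending like _2 or _b are one class to them, and where a whole thing is asked for, a point or a joint stands for the part that bears it (a point fixed in the world has none). Each returns a list of dicts, best first, with "p" (0 to 1); they miss things now and then, are a little off and sometimes report something else, mostly with a low value. They report only what shows in the picture. A call takes as long as a camera call. They do not tell look-alikes from the thing itself.
- bot.cut_out(picture, thing): "pixels" (420x560 bool, what is visible of it) and "point" ([column, row] in pixels, amid what is visible of it).
The state is a dict: "time": time; "joint_positions": joint angles; "dq": joint speeds; "tau": joint torques, N m; "tool_pos": TCP position; "tcp_rot": TCP orientation; "contact_force": force on the tool from outside, world axes, zero at the start; "moment": the same for the moment, N m; "grip_width": finger opening in mm; "finger_force": force on a finger pad.
Only numpy, scipy, OpenCV 4.12 (cv2) and the standard library are available. Lean on these libraries where they do the work, as an engineer would, in place of code of your own. Each camera call takes 0.05 s, during which the arm holds its last target. There are 200 camera calls.

## Working session

There is one attempt and no reset: what is moved stays moved. The work goes in short steps, Python scripts to look and compute and a tool call to move; the robot and the scene stay as the last step left them, time stands still between calls to the robot, and variables do not carry over. Pictures are saved under pics/ and viewed, at most 10 in all, crops included, and the job is handed in when it is done.

Besides the shell and the picture viewer there is one more tool, called as name(argument=value, ...), one argument or row to a line, values as JSON. apply_moves: Moves the arm, as the interface text tells. Its arguments: {"type":"object","properties":{"motion":{"type":"string"},"fingers":{"type":"number"}},"required":["motion"]}

```bash
mkdir -p pics
cat > h.py <<'E'
import numpy as np, cv2
from plant import bot
def world(c,u,v,z=None):
    M=np.array(c["world_from_camera"]); 
    r=np.array([(u-c["cx"])/c["fx"],(v-c["cy"])/c["fy"],1.0])
    if z is None:
        u0,v0=int(round(u)),int(round(v)); p=c["range_z"][v0-1:v0+2,u0-1:u0+2]; d=np.median(p[p>0])
    else:
        d=(z-M[2,3])/(M[:3,:3]@r)[2]
    return M[:3,:3]@(r*d)+M[:3,3]
def cloud(c,mask):
    M=np.array(c["world_from_camera"]); v,u=np.nonzero(mask&(c["range_z"]>0)); d=c["range_z"][v,u]
    P=np.stack([(u-c["cx"])/c["fx"]*d,(v-c["cy"])/c["fy"]*d,d])
    return (M[:3,:3]@P).T+M[:3,3],u,v
E
python3 - <<'E'
from h import *
print({k:np.round(v,3) for k,v in bot.get_obs().items()})
c=bot.capture("top"); s=bot.capture("side")
cv2.imwrite("pics/top.png",c["img"]); cv2.imwrite("pics/side.png",s["img"])
for n in ["pale_cam_grip","pale_leg_mid","dark_leg_mid","dark_cam"]:
    for d in bot.cut_out(c,n):
        print(n,round(d["p"],2),d["point"],d["pixels"].sum(), world(c,*d["point"]).round())
E
```

```text
{'time': np.float64(0.0), 'joint_positions': array([ 0.99 ,  0.343,  1.525, -0.   ,  1.275, -0.146]), 'dq': array([-0.001,  0.001, -0.001, -0.   ,  0.001,  0.001]), 'tau': array([  0.   , -43.126, -24.422,   0.072,   0.056,  -0.   ]), 'tool_pos': array([220.896, 475.816, 226.052]), 'tcp_rot': array([-3.14 , -0.   ,  2.707]), 'contact_force': array([ 0.286, -0.242, -0.039]), 'moment': array([-0.003,  0.005,  0.036]), 'finger_force': np.float64(0.0), 'grip_width': np.float64(91.873)}
pale_cam_grip 0.91 [351.9, 133.9] 492 [ 577. -102.   85.]
pale_leg_mid 0.98 [375.9, 136.9] 1506 [ 585. -158.   46.]
pale_leg_mid 0.73 [390.7, 281.7] 1809 [ 281. -186.   35.]
pale_leg_mid 0.59 [210.5, 262.9] 1756 [311. 184.  34.]
dark_leg_mid 0.59 [212.1, 126.1] 1550 [603. 193.  46.]
dark_cam 0.89 [187.6, 133.9] 507 [582. 243.  54.]
dark_cam 0.6 [351.6, 135.3] 497 [ 574. -101.   85.]
```

View pics/top.png

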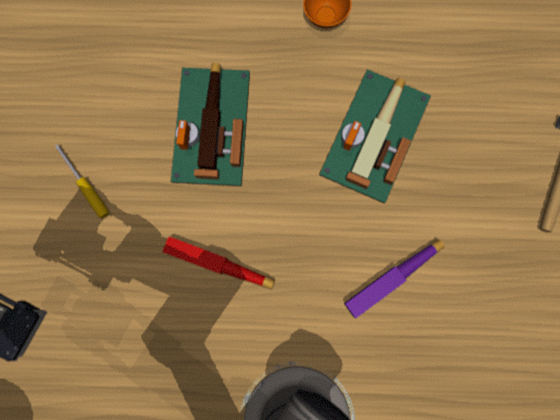

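View pics/side.png

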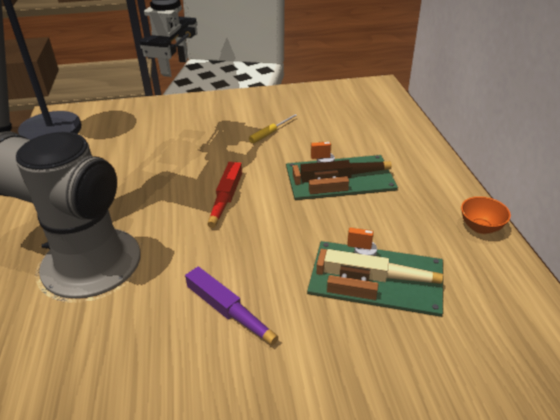

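The pale leg is at (376,137) in the top view, with its orange knob at (352,134). Things that could be mistaken for them: the dark leg (210,135) and its knob (184,133), the red leg (215,262), the purple leg (390,280) and the orange bowl (327,8). I choose the knob at (352,134), next to the straw-coloured leg, and will check it in a crop.

Run:
```python
from h import *
c=bot.capture("top"); s=bot.capture("side")
leg=bot.cut_out(c,"pale_leg_mid")[0]
P,u,v=cloud(c,leg["pixels"]); m=(P[:,2]>35)
mu=P[:,:2].mean(0); w=np.linalg.svd(P[:,:2]-mu,full_matrices=False)[2][0]; w*=np.sign(w[0]); print("leg",mu,"dir",np.degrees(np.arctan2(w[1],w[0])))
for cam,n in((c,"top"),(s,"side")):
    h=cv2.cvtColor(cam["img"],cv2.COLOR_BGR2HSV)
    P,u,v=cloud(cam,np.ones((420,560),bool))
    k=(P[:,2]>(76 if n=="top" else 50))&(P[:,2]<95)&(abs(P[:,0]-577)<50)&(abs(P[:,1]+102)<50)
    Q=P[k]; r=cv2.minAreaRect(Q[:,:2].astype(np.float32)); 
    w=np.linalg.svd(Q[:,:2]-Q[:,:2].mean(0),full_matrices=False)[2][0]; w*=np.sign(w[0])
    print(n,k.sum(),"mean",Q.mean(0).round(1),"rect",r,"dir",np.degrees(np.arctan2(w[1],w[0])),"zmax",Q[:,2].max())
cv2.imwrite("pics/crop.png",cv2.resize(c["img"][60:210,310:440],None,fx=4,fy=4,interpolation=cv2.INTER_CUBIC))
```

```text
leg [ 284.27764001 -187.23184647] dir -53.399717052972306
top 191 mean [ 578.3 -103.4   84. ] rect ((579.2440795898438, -103.51093292236328), (16.075429916381836, 51.092384338378906), 66.86459350585938) dir -23.387809915667003 zmax 88.47280158145577
side 472 mean [ 578.  -112.7   71.1] rect ((566.7191772460938, -125.5330810546875), (66.16297912597656, 68.416748046875), 72.9499282836914) dir -6.609879122622445 zmax 90.2765467028845
```

View pics/crop.png

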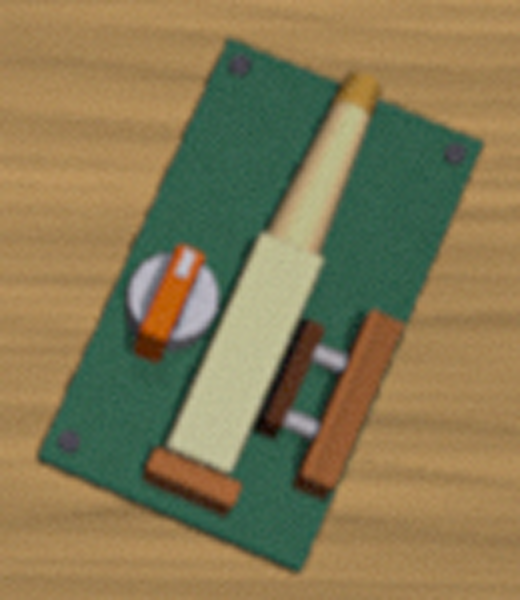

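The crop confirms it: a straw leg, with the orange bar at crop (170,300) whose white end points to the foot, so the cam is at about 0. I'm moving over it now.

apply_moves(
  motion="0 0 0 -1.7; -0.035 -0.0245 0 0; -0.035 -0.0245 0 0; -0.035 -0.0245 0 0; -0.035 -0.0245 0 0; -0.035 -0.0245 0 0; -0.035 -0.0245 0 0; -0.035 -0.0245 0 0",
  fingers=0.1,
)

```text
time: 1.45
tool_pos: [379.4, 220.8, 226.9]
tcp_rot: [3.141, 0.0, 2.738]
contact_force: [0.5, 0.5, -0.4]
grip_width: 50.0
finger_force: 0.0
```

apply_moves(
  motion="-0.035 -0.0245 0 0; -0.035 -0.0245 0 0; -0.035 -0.0245 0 0; -0.035 -0.0245 0 0; -0.035 -0.0245 0 0; -0.035 -0.0245 0 0; -0.035 -0.0245 0 0; -0.035 -0.0245 0 0",
)

```text
time: 2.45
tool_pos: [559.4, -69.8, 226.8]
tcp_rot: [3.141, 0.0, 2.737]
contact_force: [0.6, -0.1, 0.0]
grip_width: 50.3
finger_force: 0.0
```

apply_moves(
  motion="-0.032 -0.024 0 0; 0 0 0 0; 0 0 0 0",
)

```text
time: 2.82
tool_pos: [578.3, -102.8, 226.5]
tcp_rot: [3.141, -0.001, 2.737]
contact_force: [-0.7, 0.9, 0.8]
grip_width: 50.8
finger_force: 0.0
```

```bash
cat > w.py <<'E'
from h import *
from scipy.spatial.transform import Rotation as R
import sys
o=bot.get_obs(); c=bot.capture("wrist")
T=np.eye(4); T[:3,:3]=R.from_euler("xyz",o["tcp_rot"]).as_matrix(); T[:3,3]=o["tool_pos"]
c["world_from_camera"]=T@np.array(c["mount"])
P,u,v=cloud(c,np.ones((420,560),bool))
k=(P[:,2]>78)&(P[:,2]<95)&(abs(P[:,0]-579)<45)&(abs(P[:,1]+103)<45)
Q=P[k]
print("tcp",o["tool_pos"].round(1),"yaw",np.degrees(o["tcp_rot"][2]).round(1),"t",o["time"],"w",o["grip_width"],"n",k.sum())
if k.sum()>20: print("rect",cv2.minAreaRect(Q[:,:2].astype(np.float32)),"z",np.median(Q[:,2]))
for d in bot.cut_out(c,"pale_cam_grip"): print(d["p"],d["point"],world(c,*d["point"]).round(1))
cv2.imwrite(sys.argv[1],c["img"])
E
python3 w.py pics/w1.png
```

```text
tcp [ 578.3 -102.8  226.5] yaw 156.8 t 2.825 w 50.755696381106034 n 733
rect ((580.473876953125, -103.52229309082031), (15.923648834228516, 50.56450271606445), 66.508056640625) z 86.16118911120782
0.63 [271.9, 202.3] [ 581.1 -104.5   85.9]
```

View pics/w1.png

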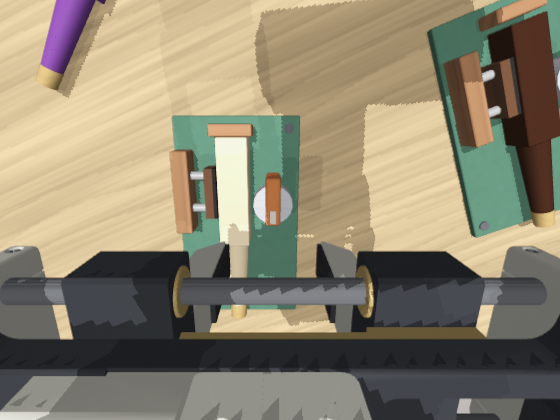

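The wrist picture shows the bar knob at (273,200), aligned with the tool and beside the pale leg at (232,190). The dark fixture is well away. The centre agrees with the top view, so I'm descending and gripping.

apply_moves(
  motion="-0.0015 0 0.03 0; 0 0 0.04 0; 0 0 0.04 0; 0 0 0.03 0; 0 0 0.02 0; 0 0 0.012 0; 0 0 0 0; 0 0 0 0",
)

```text
time: 3.92
tool_pos: [580.8, -103.7, 55.8]
tcp_rot: [3.141, 0.002, 2.737]
contact_force: [-0.2, 0.1, 0.6]
grip_width: 50.3
finger_force: 0.0
```

apply_moves(
  motion="0 0 0 0; 0 0 0 0; 0 0 0 0; 0 0 0 0; 0 0 0 0; 0 0 0 0",
  fingers=-1,
)

```text
time: 4.68
tool_pos: [580.2, -103.6, 54.8]
tcp_rot: [3.141, 0.0, 2.736]
contact_force: [0.6, 0.9, 0.8]
grip_width: 15.5
finger_force: 30.0
```

apply_moves(
  motion="0 0 0 6; 0 0 0 6; 0 0 0 6; 0 0 0 6; 0 0 0 6; 0 0 0 6; 0 0 0 0",
)

```text
time: 5.55
tool_pos: [580.3, -103.5, 54.8]
tcp_rot: [3.141, -0.0, 2.109]
contact_force: [0.8, 2.6, -0.2]
grip_width: 16.0
finger_force: 30.0
```

apply_moves(
  motion="0 0 0 5; 0 0 0 5; 0 0 0 5; 0 0 0 5; 0 0 0 5; 0 0 0 0",
)

```text
time: 6.3
tool_pos: [580.4, -103.5, 54.8]
tcp_rot: [3.141, -0.0, 1.675]
contact_force: [1.7, 3.2, 0.3]
grip_width: 16.0
finger_force: 30.0
```

Run:
```python
from h import *
o=bot.get_obs(); print(o["moment"],o["contact_force"],o["grip_width"],np.degrees(o["tcp_rot"]),o["time"])
```

```text
[ 0.36403574 -0.19854865  0.16016333] [1.67643302 3.20650776 0.26155719] 16.021463807853124 [ 1.79959049e+02 -9.10129622e-03  9.59597811e+01] 6.3
```

The width hasn't changed, so there's no slip. Continuing to about 86° in total.

apply_moves(
  motion="0 0 0 5; 0 0 0 5; 0 0 0 5; 0 0 0 5; 0 0 0 5; 0 0 0 0; 0 0 0 0",
)

```text
time: 7.18
tool_pos: [580.5, -103.5, 54.8]
tcp_rot: [3.141, -0.001, 1.239]
contact_force: [3.3, 4.1, 0.9]
grip_width: 15.9
finger_force: 30.0
```

Run:
```python
from h import *
o=bot.get_obs(); print(o["moment"],o["contact_force"],o["grip_width"],np.degrees(o["tcp_rot"]),o["time"])
```

```text
[ 0.56137991 -0.4008405   0.24795576] [3.3200956  4.14395807 0.94506093] 15.924187943283718 [ 1.79958359e+02 -3.98863498e-02  7.09660384e+01] 7.175
```

Now I'll release, rise clear and check.

apply_moves(
  motion="0 0 0 0; 0 0 0 0; 0 0 0 0; 0 0 0 0; 0 0 0 0",
  fingers=0,
)

```text
time: 7.8
tool_pos: [580.1, -103.8, 54.7]
tcp_rot: [-3.142, -0.0, 1.236]
contact_force: [-0.4, 0.2, -1.2]
grip_width: 45.8
finger_force: 0.0
```

apply_moves(
  motion="0 0 -0.02 0; 0 0 -0.04 0; 0 0 -0.04 0; 0 0 -0.04 0; 0 0 -0.03 0; 0 0 0 0; 0 0 0 0",
)

```text
time: 8.68
tool_pos: [579.6, -103.6, 223.6]
tcp_rot: [-3.14, 0.0, 1.235]
contact_force: [0.5, 0.8, 0.4]
grip_width: 46.1
finger_force: 0.0
```

```bash
python3 w.py pics/w2.png
```

```text
tcp [ 579.6 -103.6  223.6] yaw 70.8 t 8.675 w 46.12240674648124 n 757
rect ((581.5361328125, -102.96234130859375), (51.11503982543945, 15.864197731018066), 71.1804428100586) z 86.14781804669957
0.65 [274.0, 201.2] [ 581.7 -104.3   86.5]
```

View pics/w2.png

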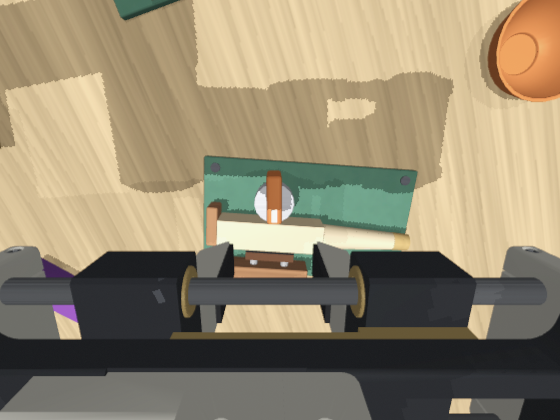

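The bar at (274,198) points at the leg and has stayed at about 86° (1.5 rad). The leg at (270,235) lies flat and pressed on the pad at (270,258), and the gripper is clear.

```bash
python3 -c "
from plant import bot
print(bot.close_job())"
```

```text
the job is handed in; nothing more can be done
None
```

I turned the pale leg's cam about 1.5 rad clockwise so it presses the leg against its pad, let go with the gripper clear, never went near the dark fixture, and handed the job in at about 9 s; no verdict was returned.

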